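# Load the sample counter and hold its cover down on the seal

### The arm

A 7-joint arm with a two-finger parallel gripper is mounted at the origin on a cart in front of the work surface, level with it; the furniture and walls round the work are solid. World frame = base frame: x ahead of the robot, y to its left, z up, the work surface at z = 0. Lengths are in m, angles in rad, forces in N, time in s.
With the tool pointing down it reaches from about 0.425 to 0.925 m from the base axis. Payload 6.8 kg.
Tool frame: the origin (TCP) lies on the centre line of the jaws, within the pads' length; the fingertips stand bot.tip_reach ahead of it and the grasp point (between the pads) lies 3 mm ahead of it (bot.tip_reach is the distance from the TCP to the fingertips, in m); z points along the fingers, y is the line along which they close (so a half turn about z gives the same grasp; the last joint's range is limited). The gripper opens to 85 mm and grips with 20 to 120 N. Pads are 22 mm wide; open, the fingers measure 114 mm over their backs; the gripper's body (76 mm by 85 mm) begins 54 mm behind the grasp point. The pads swing forward as they close: fully open they stand 13 mm farther back than shut.
Start: joints at [1.047, 0.477, 0.022, 1.555, -0.011, 1.109, -0.083], TCP at [0.273, -0.617, 0.253] pointing down, gripper open.
Joint ranges: [-2.96, 2.96], [-0.34, 2.1], [-1.41, 1.46], [0.24, 2.44], [-1.37, 4.51], [0.17, 1.92], [-2.96, 2.96]. Speed limits (rad/s): [2.39, 2.39, 3.14, 3.14, 3.14, 3.14, 3.14].

### API

Orientations are given as a unit quaternion [w, x, y, z].
In Python, from station import bot gives the robot as it stands.
- The arm moves only by the tool jog_arm, never from a script. Its argument "deltas" is a list of rows, each a list of 7 numbers: the shift along the world's x, y, z in m, then the turn, a rotation vector about the world's x, y, z in rad, then the opening, from 0 (shut) to 1 (fully open). In form: [[x, y, z, rx, ry, rz, grip], ...]. A call has 1 to 10 rows; each row shifts and turns the commanded pose from where the row before left it; what a row does not reach is not made up. A row lasts 1/10 s, in which the tool goes at most 50 mm and 8.59 degrees, less where a joint would pass 70% of its speed; a pose out of reach is approached as far as the arm can. A call with a gripper value outside its range is refused whole. The fingers move at their own pace and stop on an object; "newtons" is the grip in N (left out, the last holds). Time passes only in rows, so rows that do not move let the fingers close. It gives the time, the measured TCP pose, the force, the opening and the grip force at its end, in the units of the state.
- bot.get_obs(): the state, without advancing time (a new reading comes with each control period).
- bot.read_camera(name): name is "scene" or "top"; returns a dict with "img" (480x640x3 uint8, red, green, blue), "K" (3x3 intrinsics, pixels), "eye" and "attitude" of the camera in the world. Camera axes: x right, y down, z forward; pixel columns grow to the right and rows downward; lengths in m; the calibration is good to about 2 mm. A picture is of the moment at which its call begins. There is no depth.
- bot.hand_in(): hands the job in; it is judged then, once.
The state is a dict: "t": time; "q": joint angles; "joint_vel": joint speeds; "joint_torque": joint torques, N m; "eef_pos": TCP position; "tool_rot": TCP orientation; "contact_force": force on the tool from outside, world axes, zero at the start; "torque": the same for the moment, N m; "gripper_width": opening from 0.0 (shut) to 1.0 (fully open); "grasp_force": force on a finger pad.
Only numpy, scipy, OpenCV 4.12 (cv2) and the standard library are available. Lean on these libraries where they do the work, as an engineer would, in place of code of your own. Each camera call takes 0.05 s, during which the arm holds its last target. There are 200 camera calls.

### The job

Load the white sample counter: first drop the small capped vial into its open chamber, next turn the winged quarter-turn stud on its top until the wing lines up with the two index marks and let go of it, and then fit the loose metal cover by its handle, with its slot passing down over the wing. Press the cover down flush against the counter's top, against the springy seal, and finish while still holding it pressed there (a colleague will lock it); do not let go. Leave the rubber bung, the black-capped amber bottle and the stoppered clear bottle where they are.

Things in the scene. Friction and masses are not known exactly. Their poses are not given: they have to be found in the camera images.
- counter: sample counter, a white box 180 (its x) x 140 (y) x 90 mm high, aluminium top, fixed. Origin: centre of its underside; x from its front (dark window, stud end; faces the robot within 15 degrees) to its back, z up. Chamber centre at x = +20 mm, y = 0; stud at x = -62 mm, y = 0. The fitted cover lies exactly over the box, axes along the counter's, its origin at x = 0, y = 0, z = 90 mm.
- chamber_mouth (a point): centre of the mouth of the counter's square chamber, level with its top (90 mm above the bench); axes of the counter. The chamber is 90 x 90 mm, open upward, with a flat floor 20 mm above the bench.
- seal (a joint): sprung square black rubber seal round the chamber, 106 mm outside, 90 mm inside. Free (0) it stands 5 mm above the top; the value is how far it is pressed down (m), 0.005 with the cover flush. 4.5 N starts it, 10 N brings it flush (the cover weighs 3 N of that: lying loose it does not press it down); it springs back when the push ends.
- stud (a joint): angle of the quarter-turn stud (rad), anticlockwise from above positive. 0: its wing lies along the counter's x axis, in line with the two black index marks and a fitted cover's slot. Starts at 0.9 to 1.5 (nearly crosswise); stops at -0.5 and 1.7; friction 0.05 N m, stays where it is left. A crosswise wing blocks the cover.
- stud_wing (a point): centre of the stud's steel wing, 21 mm above the counter's top (111 mm above the bench); its x axis runs along the wing and turns with it. The wing is 32 mm long, 8 mm thick and 20 mm tall (11 to 31 mm above the counter's top), on a stem of 10 mm diameter; pinch it across its 8 mm from above.
- cover: the loose cover, an aluminium plate 180 (its x) x 140 (its y) x 8 mm, about 0.3 kg, lying flat on the bench with its handle up. Origin at the centre of its underside; its x axis points from the slot end to the other end (within 25 degrees of straight ahead at the start), z up.
- cover_handle (a point): centre of the bar of the cover's black bridge handle, at x = +15 mm, y = 0, 34 mm above the cover's underside; axes of the cover. The bar runs along the cover's x, 70 mm long, 14 mm wide, 12 mm tall (28 to 40 mm above the underside); pinch it across its 14 mm from above.
- cover_slot (a point): centre of the slot through the cover, at x = -62 mm, y = 0, 4 mm above its underside; the slot is 46 mm long along the cover's x and 15 mm wide and goes right through; the stud's wing passes up through it
- vial: small glass sample vial with a white screw cap, round, 23 mm diameter, 54 mm tall, 22 g, standing on the bench; origin at the centre of its underside, z up. May lie or stand in the chamber.
- bung: rubber bung, 28 mm diameter, 24 mm high, standing on the bench; origin under its centre. Bystander.
- amber_bottle: amber bottle with a black cap, 60 mm diameter, 115 mm high, on the bench; origin under its centre. Bystander.
- clear_bottle: clear glass bottle with a ground glass stopper, 53 mm diameter, 104 mm high, on the bench behind the counter; origin under its centre. Bystander.

How it is judged:
On the way, in this order (a step that is already met when the one before it is completed fails the run):
1. the vial lies or stands in the chamber, below its mouth, let go (x of vial in the frame of counter between -0.03 and 0.07 m and y of vial in the frame of counter between -0.05 and 0.05 m and z of vial in the frame of counter below 0.08 m and contact force between vial and the fingers below 0.1 N), for 0.2 s.
2. the stud's wing is in line with the index marks (within 0.2 rad) and let go, the cover not yet over it (value of joint stud between -0.2 and 0.2 rad and contact force between stud and the fingers below 0.1 N and horizontal distance between cover_slot and stud_wing above 0.05 m), for 0.2 s.
At the end, for the whole second after the job is handed in: Vial in the chamber; wing within 0.2 rad of the marks, in the slot; cover level (0.04 rad), slot within 10 mm of the stud, underside within 2 mm of the counter's top, yaw within 0.2 rad, seal pressed over 3 mm, cover at rest and still held with over 2 N by the fingers (x of vial in the frame of counter between -0.03 and 0.07 m and y of vial in the frame of counter between -0.05 and 0.05 m and z of vial in the frame of counter below 0.08 m and value of joint stud between -0.2 and 0.2 rad and horizontal distance between cover_slot and stud_wing below 0.01 m and angle between the x axis of cover and the x axis of counter, either way round below 0.2 rad and angle between cover's own z axis and vertical below 0.04 rad and z of cover in the frame of counter below 0.092 m and value of joint seal above 0.003 m and contact force between the fingers and cover above 2 N and linear speed of cover below 0.02 m/s and x of cover in the frame of counter between -0.02 and 0.02 m); the arm keeps its last pose, push and grip.
It fails at once if the bung, the amber bottle or the clear bottle is pushed more than 3 cm (distance of any of bung, amber_bottle, clear_bottle from where it was at the start of the episode above 0.03 m).
It also fails if it takes over 61 s, if anything falls off the work surface, if the arm or the gripper's body presses on something with over 40 N, if the wrist force passes 120 N, or if a joint passes its speed limit or range.

## Working session

There is one attempt and no reset: what is moved stays moved. The work goes in short steps, Python scripts to look and compute and a tool call to move; the robot and the scene stay as the last step left them, time stands still between calls to the robot, and variables do not carry over. Pictures are saved under pics/ and viewed, at most 10 in all, crops included, and the job is handed in when it is done.

Besides the shell and the picture viewer there is one more tool, called after "Request:" by a JSON object that holds its "api" and its "payload", one argument or row to a line. jog_arm: Moves the arm, as the interface text tells. Its arguments: {"type":"object","properties":{"deltas":{"type":"array"},"newtons":{"type":"number"}},"required":["deltas"]}

```bash
mkdir -p pics; python3 - <<'E'
from station import bot
import cv2,numpy as np,pickle
o=bot.get_obs();print(o['t'],o['eef_pos'],o['tool_rot'],bot.tip_reach)
d={}
for n in('scene','top'):
    c=bot.read_camera(n);d[n]=c;cv2.imwrite(f'pics/{n}0.png',c['img'][:,:,::-1]);print(n,c['K'],c['eye'],c['attitude'])
pickle.dump(d,open('cam.pkl','wb'))
E
```

```text
0.0 [ 0.27240236 -0.61698629  0.25231786] [-8.78528821e-04  9.78463377e-01  2.06418452e-01 -2.67156134e-04] 0.022
scene [[442.46558706   0.         323.77023625]
 [  0.         442.46558706 237.82552583]
 [  0.           0.           1.        ]] [-0.08520639  0.58767121  0.51232093] [ 0.2129089  -0.32490114  0.7832865  -0.48535688]
top [[462.82749442   0.         329.6053121 ]
 [  0.         462.82749442 241.85266064]
 [  0.           0.           1.        ]] [ 0.52007096 -0.03671111  1.12540968] [ 0.03196562 -0.69962539  0.71371578 -0.01059768]
```

View pics/top0.png

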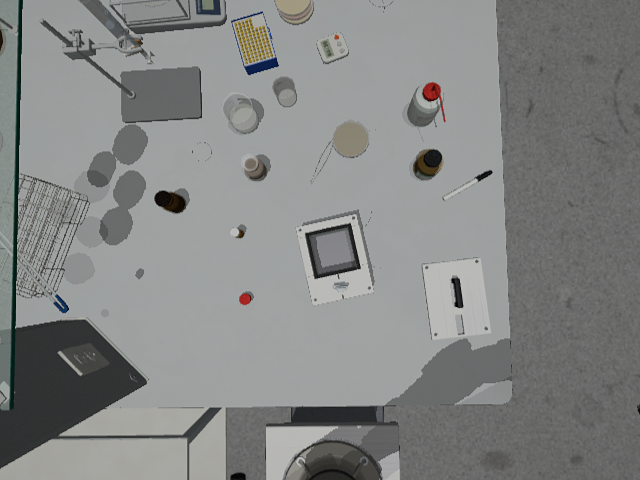

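View pics/scene0.png

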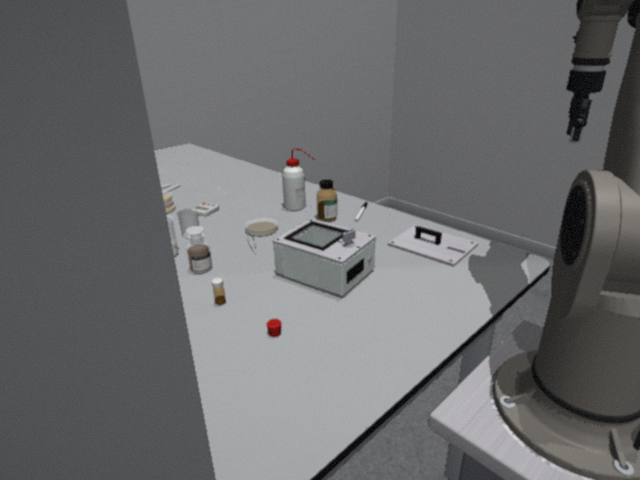

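The top view shows the counter at about (336,258), the cover at (457,298), the vial at (237,232) and the bung at (246,298). Next I'll enlarge these.

```bash
python3 - <<'E'
import pickle,cv2,numpy as np
d=pickle.load(open('cam.pkl','rb'));t=d['top']['img'][:,:,::-1];s=d['scene']['img'][:,:,::-1]
f=lambda im,x,y,w,h,k:cv2.resize(im[y:y+h,x:x+w],None,fx=k,fy=k,interpolation=cv2.INTER_CUBIC)
o=np.zeros((600,800,3),np.uint8)
o[:400,:400]=f(t,290,205,100,100,4)   # counter
o[:400,400:]=f(t,410,250,100,100,4)   # cover
o[400:,:200]=f(t,215,210,50,50,4)
o[400:,200:400]=f(s,195,265,50,50,4)
o[400:,400:]=f(s,330,215,100,50,4)
cv2.imwrite('pics/c1.png',o)
E
cat > h.py <<'E'
import pickle,numpy as np
from scipy.spatial.transform import Rotation as R
d=pickle.load(open('cam.pkl','rb'))
def px(n,u,v,z,c=None):
    c=c or d[n];q=c['attitude'];r=R.from_quat([*q[1:],q[0]]).apply(np.linalg.inv(c['K'])@[u,v,1]);e=np.array(c['eye'])
    return e+r*(z-e[2])/r[2]
E
```

```text
(no output)
```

View pics/c1.png

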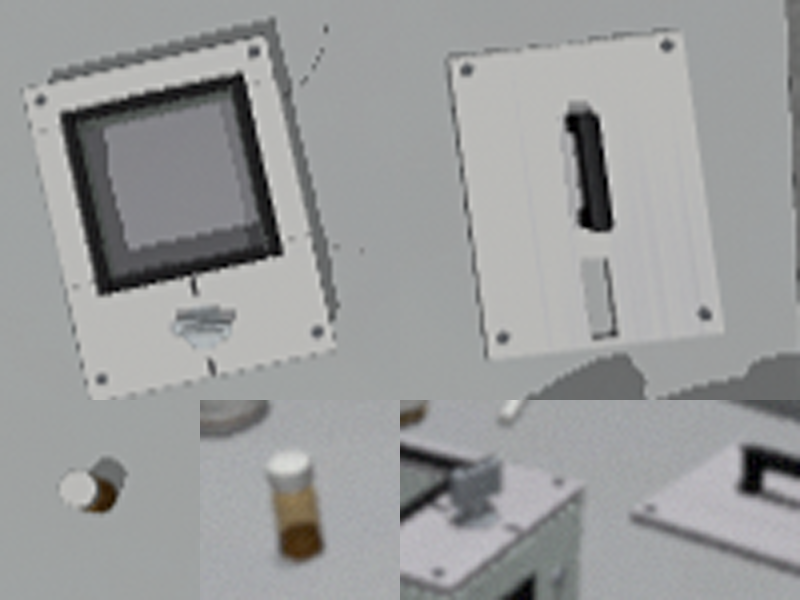

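The crops show these features, in crop pixels:
- **Counter corners:** (22,88), (268,35), (338,350) and (92,402).
- **Wing:** nearly crosswise, around (205,318).
- **Cover corners:** (447,57), (683,30), (723,330) and (488,358), with the handle running from (582,112) to (598,228).
- **Vial cap:** (77,490) in the top view.

```bash
python3 - <<'E'
from h import *
def T(x,y,ox,oy,z,bx=0,by=0): return px('top',(x-bx)/4+ox-.375,(y-by)/4+oy-.375,z)[:2]
def rect(P,nm):
    TL,TR,BR,BL=P;c=np.mean(P,0);v=(TL+TR-BL-BR)/2;w=(TL+BL-TR-BR)/2
    y1=np.arctan2(v[1],v[0]);y2=np.arctan2(-w[0],w[1]);print(nm,c,np.linalg.norm(v),np.linalg.norm(w),y1,y2);return c,(y1*180+y2*140)/320
C=lambda l,z,bx:[T(x,y,(410 if bx else 290),250 if bx else 205,z,bx) for x,y in l]
c,y=rect(C([(22,88),(268,35),(338,350),(92,402)],.09,0),'counter')
u=np.array([np.cos(y),np.sin(y)]);print('yaw',y,'chamber',c+.02*u,'stud',c-.062*u)
m=C([(194,287),(212,367)],.09,0);print('marks',m,np.arctan2(*(m[0]-m[1])[::-1]))
w=C([(178,327),(235,318)],.121,0);print('wing',np.mean(w,0),np.linalg.norm(w[0]-w[1]),np.arctan2(*(w[0]-w[1])[::-1])-y)
c,y=rect(C([(447,57),(683,30),(723,330),(488,358)],.008,400),'cover')
u=np.array([np.cos(y),np.sin(y)]);print('yaw',y,'handle',c+.015*u,'slot',c-.062*u)
h=C([(582,112),(598,228)],.04,400);print('handle',np.mean(h,0),np.linalg.norm(h[0]-h[1]),np.arctan2(*(h[0]-h[1])[::-1]))
print('vial',T(77,490,215,210,.054,0,400),px('scene',(290-200)/4+195-.4,(462-400)/4+265-.4,.054)[:2])
from station import bot
q=bot.get_obs()['tool_rot'];print(R.from_quat([*q[1:],q[0]]).as_matrix())
E
```

```text
counter [ 0.54395066 -0.01629433] 0.18006953108140508 0.1406569940840761 0.19947226796408868 0.19044283519244934
yaw 0.19552189112649648 chamber [ 0.56356959 -0.01240876] stud [ 0.48313198 -0.02833959]
marks [array([ 0.5052719 , -0.02353789]), array([ 0.46072211, -0.03265322])] 0.20182424323807546
wing [ 0.48646271 -0.03029457] 0.031179710709948134 1.51329332504137
cover [ 0.44781639 -0.30190722] 0.17920647916215826 0.1404128186231599 0.09872338192234612 0.09909486407166786
yaw 0.09888590536267439 handle [ 0.46274311 -0.30042635] slot [ 0.38611927 -0.30802816]
handle [ 0.46313973 -0.297661  ] 0.06731773480124636 0.10153504510269126
vial [0.61244515 0.21852324] [0.61007096 0.21804973]
[[ 9.14799651e-01  4.03907138e-01 -7.88873318e-04]
 [ 4.03907887e-01 -9.14798490e-01  1.46362349e-03]
 [-1.30492146e-04 -1.65755441e-03 -9.99998618e-01]]
```

Request:
{"api": "jog_arm", "payload": {
  "deltas": [
    [0.017,0.042,0,0,0,-0.011,1],
    [0.017,0.042,0,0,0,-0.011,1],
    [0.017,0.042,0,0,0,-0.011,1],
    [0.017,0.042,0,0,0,-0.011,1],
    [0.017,0.042,0,0,0,-0.011,1],
    [0.017,0.042,0,0,0,-0.011,1],
    [0.017,0.042,0,0,0,-0.011,1],
    [0.017,0.042,0,0,0,-0.011,1],
    [0.017,0.042,0,0,0,-0.011,1],
    [0.017,0.042,0,0,0,-0.011,1]
  ]
}}

```text
t: 1.1
eef_pos: [0.4428, -0.1957, 0.2532]
tool_rot: [0.0, 0.988, 0.152, -0.0]
contact_force: [0.8, -0.2, 0.2]
gripper_width: 0.996
grasp_force: 0.0
```

Request:
{"api": "jog_arm", "payload": {
  "deltas": [
    [0.017,0.042,0,0,0,-0.011,1],
    [0.017,0.042,0,0,0,-0.011,1],
    [0.017,0.042,0,0,0,-0.011,1],
    [0.017,0.042,0,0,0,-0.011,1],
    [0.017,0.042,0,0,0,-0.011,1],
    [0.017,0.042,0,0,0,-0.011,1],
    [0.017,0.042,0,0,0,-0.011,1],
    [0.017,0.042,0,0,0,-0.011,1],
    [0.017,0.042,0,0,0,-0.011,1],
    [0,0,0,0,0,0,1]
  ]
}}

```text
t: 2.1
eef_pos: [0.5955, 0.1885, 0.2528]
tool_rot: [-0.002, 0.994, 0.107, 0.0]
contact_force: [-0.4, 0.7, -1.1]
gripper_width: 1.001
grasp_force: 0.0
```

```bash
cat > st.py <<'E'
from station import bot
from scipy.spatial.transform import Rotation as R
import numpy as np
o=bot.get_obs();q=o['tool_rot'];M=R.from_quat([*q[1:],q[0]]).as_matrix()
print(o['t'],o['eef_pos'].round(4),'yaw',np.arctan2(M[1,0],M[0,0]).round(3),'z',M[:,2].round(3),'q',np.round(o['q'],2),o['contact_force'],o['gripper_width'],o['grasp_force'])
E
python3 st.py
```

```text
2.1 [0.5955 0.1885 0.2528] yaw 0.215 z [-0.     0.005 -1.   ] q [-0.13  0.42 -0.37  1.66  0.16  1.09 -1.9 ] [-0.37635869  0.70716041 -1.1150023 ] 1.0014447724017004 0.0
```

Request:
{"api": "jog_arm", "payload": {
  "deltas": [
    [0.0155,0.03,0,0,0,0,1],
    [0,0,-0.03,0,0,0,1],
    [0,0,-0.04,0,0,0,1],
    [0,0,-0.04,0,0,0,1],
    [0,0,-0.035,0,0,0,1],
    [0,0,-0.03,0,0,0,1],
    [0,0,-0.02,0,0,0,1],
    [0,0,-0.01,0,0,0,1],
    [0,0,0,0,0,0,1],
    [0,0,0,0,0,0,0.6]
  ],
  "newtons": 25
}}

```text
t: 3.1
eef_pos: [0.6117, 0.2106, 0.0492]
tool_rot: [-0.0, 0.995, 0.103, 0.001]
contact_force: [-0.1, -1.5, 0.0]
gripper_width: 0.851
grasp_force: 0.0
```

Request:
{"api": "jog_arm", "payload": {
  "deltas": [
    [0,0,0,0,0,0,0.1],
    [0,0,0,0,0,0,0.1],
    [0,0,0,0,0,0,0.1],
    [0,0,0,0,0,0,0.1],
    [0,0,0,0,0,0,0.1],
    [0,0,0,0,0,0,0.1],
    [0,0,0,0,0,0,0.1]
  ]
}}

```text
t: 3.8
eef_pos: [0.6116, 0.2107, 0.0491]
tool_rot: [-0.0, 0.995, 0.103, 0.001]
contact_force: [-1.1, -0.1, 5.7]
gripper_width: 0.251
grasp_force: 25.1
```

```bash
python3 st.py
```

```text
3.8 [0.6116 0.2107 0.0491] yaw 0.207 z [ 0.001  0.    -1.   ] q [-0.21  0.69 -0.31  1.75  0.29  0.75 -2.02] [-1.05552776 -0.07050829  5.72743723] 0.2508922889167719 25.093704729206365
```

Request:
{"api": "jog_arm", "payload": {
  "deltas": [
    [0,0,0.03,0,0,0,0.1],
    [0,0,0.04,0,0,0,0.1],
    [-0.003,-0.014,0.04,0,0,0,0.1],
    [-0.008,-0.034,0.03,0,0,0,0.1],
    [-0.008,-0.04,0.01,0,0,0,0.1],
    [-0.01,-0.045,0,0,0,0,0.1],
    [-0.01,-0.045,0,0,0,0,0.1],
    [-0.009,-0.035,0,0,0,0,0.1],
    [0,-0.01,0,0,0,0,0.1],
    [0,0,0,0,0,0,0.1]
  ]
}}

```text
t: 4.8
eef_pos: [0.563, -0.0146, 0.1982]
tool_rot: [0.0, 0.995, 0.101, -0.0]
contact_force: [0.5, 0.5, -0.1]
gripper_width: 0.25
grasp_force: 24.7
```

```bash
python3 st.py
```

```text
4.8 [ 0.563  -0.0146  0.1982] yaw 0.203 z [-0.    -0.001 -1.   ] q [ 0.18  0.38 -0.33  1.86  0.15  0.93 -1.59] [ 0.52760103  0.45750881 -0.13371089] 0.2504809632693241 24.699402778333024
```

Now I'll lower it into the chamber, release it and lift out.

Request:
{"api": "jog_arm", "payload": {
  "deltas": [
    [0,0.002,-0.03,0,0,0,0.1],
    [0,0,-0.03,0,0,0,0.1],
    [0,0,-0.025,0,0,0,0.1],
    [0,0,-0.02,0,0,0,0.1],
    [0,0,-0.012,0,0,0,0.1],
    [0,0,0,0,0,0,0.1],
    [0,0,0,0,0,0,0.45],
    [0,0,0,0,0,0,0.45],
    [0,0,0,0,0,0,0.45],
    [0,0,0,0,0,0,0.45]
  ]
}}

```text
t: 5.8
eef_pos: [0.5636, -0.0105, 0.0821]
tool_rot: [0.0, 0.995, 0.103, 0.001]
contact_force: [-0.2, 0.5, 0.7]
gripper_width: 0.448
grasp_force: 0.0
```

Request:
{"api": "jog_arm", "payload": {
  "deltas": [
    [0,0,0.02,0,0,0,0.45],
    [0,0,0.03,0,0,0,0.45],
    [0,0,0.04,0,0,0,0.45],
    [0,0,0.04,0,0,0.14,0.45],
    [-0.02,0,0,0,0,0.14,0.45],
    [-0.02,-0.005,0,0,0,0.14,0.45],
    [-0.02,-0.005,0,0,0,0.14,0.45],
    [-0.02,-0.005,0,0,0,0.14,0.45],
    [0,0,0,0,0,0.14,0.45],
    [0,0,0,0,0,0.14,0.45]
  ]
}}

```text
t: 6.8
eef_pos: [0.4826, -0.026, 0.2118]
tool_rot: [0.001, 0.828, 0.561, 0.0]
contact_force: [0.8, 0.5, 0.8]
gripper_width: 0.45
grasp_force: 0.0
```

Request:
{"api": "jog_arm", "payload": {
  "deltas": [
    [0,0,0,0,0,0.14,0.45],
    [0,0,0,0,0,0.14,0.45],
    [0,0,0,0,0,0.14,0.45],
    [0,0,0,0,0,0.14,0.45],
    [0,0,0,0,0,0,0.45]
  ]
}}

```text
t: 7.3
eef_pos: [0.4831, -0.0257, 0.2116]
tool_rot: [0.0, 0.642, 0.767, 0.0]
contact_force: [0.1, -0.2, 0.4]
gripper_width: 0.451
grasp_force: 0.0
```

```bash
python3 st.py; python3 - <<'E'
from station import bot
import cv2,numpy as np
t=bot.read_camera('top')['img'][205:305,290:390,::-1];s=bot.read_camera('scene')['img'][180:300,260:400,::-1]
o=np.zeros((400,800,3),np.uint8);o[:,:400]=cv2.resize(t,(400,400),interpolation=2);o[:342,400:]=cv2.resize(s,(400,342),interpolation=2);cv2.imwrite('pics/v.png',o)
E
```

```text
7.3 [ 0.4831 -0.0257  0.2116] yaw 1.748 z [ 0.001 -0.    -1.   ] q [ 0.48  0.27 -0.64  2.01  0.21  0.92 -0.09] [ 0.11814363 -0.22040671  0.39331237] 0.45087227747857733 0.0
```

View pics/v.png

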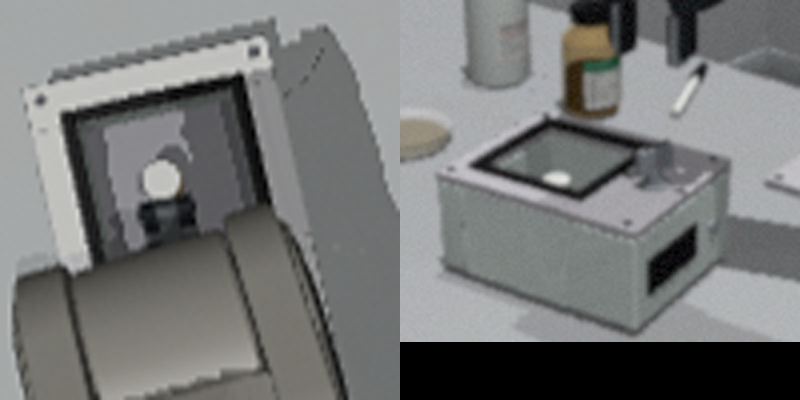

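The vial stands in the chamber, with its cap at about (160,180) in the left crop. Next is the stud.

Request:
{"api": "jog_arm", "payload": {
  "deltas": [
    [0,-0.0026,-0.03,0,0,-0.02,0.45],
    [0,0,-0.03,0,0,-0.02,0.45],
    [0,0,-0.02,0,0,0,0.45],
    [0,0,-0.0125,0,0,0,0.45],
    [0,0,0,0,0,0,0.45],
    [0,0,0,0,0,0,0],
    [0,0,0,0,0,0,0],
    [0,0,0,0,0,0,0],
    [0,0,0,0,0,0,0],
    [0,0,0,0,0,0,0]
  ],
  "newtons": 25
}}

```text
t: 8.4
eef_pos: [0.4828, -0.0286, 0.1197]
tool_rot: [0.0, 0.658, 0.753, -0.001]
contact_force: [-4.3, -1.4, 6.5]
gripper_width: 0.093
grasp_force: 24.4
```

```bash
python3 st.py
```

```text
8.4 [ 0.4828 -0.0286  0.1197] yaw 1.706 z [-0.    -0.001 -1.   ] q [ 0.41  0.41 -0.57  2.09  0.33  0.73 -0.24] [-4.25620508 -1.43036281  6.5307754 ] 0.0929076500605089 24.383115023374557
```

Request:
{"api": "jog_arm", "payload": {
  "deltas": [
    [0,0,0,0,0,-0.12,0],
    [0,0,0,0,0,-0.12,0],
    [0,0,0,0,0,-0.12,0],
    [0,0,0,0,0,-0.12,0],
    [0,0,0,0,0,-0.12,0],
    [0,0,0,0,0,-0.12,0],
    [0,0,0,0,0,-0.12,0],
    [0,0,0,0,0,-0.12,0],
    [0,0,0,0,0,-0.12,0],
    [0,0,0,0,0,-0.12,0]
  ]
}}

```text
t: 9.4
eef_pos: [0.4829, -0.0286, 0.1196]
tool_rot: [0.0, 0.969, 0.248, -0.0]
contact_force: [-5.2, -2.6, 5.5]
gripper_width: 0.089
grasp_force: 24.4
```

Request:
{"api": "jog_arm", "payload": {
  "deltas": [
    [0,0,0,0,0,-0.12,0],
    [0,0,0,0,0,-0.12,0],
    [0,0,0,0,0,-0.07,0],
    [0,0,0,0,0,0,0],
    [0,0,0,0,0,0,0]
  ]
}}

```text
t: 9.9
eef_pos: [0.4829, -0.0287, 0.1196]
tool_rot: [0.0, 0.995, 0.098, -0.0]
contact_force: [-4.5, -2.0, 5.8]
gripper_width: 0.089
grasp_force: 26.8
```

```bash
python3 st.py
```

```text
9.9 [ 0.4829 -0.0287  0.1196] yaw 0.196 z [ 0.    -0.001 -1.   ] q [ 0.12  0.36 -0.23  2.11  0.13  0.68 -1.57] [-4.47893258 -2.02650056  5.79437216] 0.08934687508963884 26.785406693816185
```

Request:
{"api": "jog_arm", "payload": {
  "deltas": [
    [0,0,0,0,0,0,0.5],
    [0,0,0,0,0,0,0.5],
    [0,0,0,0,0,0,0.5],
    [0,0,0.03,0,0,0,0.5],
    [0,0,0.04,0,0,0,0.5],
    [0,-0.01,0.03,0,0,-0.02,0.5],
    [-0.003,-0.035,0,0,0,-0.02,0.5],
    [-0.003,-0.045,0,0,0,-0.02,0.5],
    [-0.004,-0.045,0,0,0,-0.02,0.5],
    [-0.004,-0.045,0,0,0,-0.017,0.5]
  ]
}}

```text
t: 10.9
eef_pos: [0.4691, -0.2096, 0.2192]
tool_rot: [0.0, 0.999, 0.05, 0.001]
contact_force: [0.4, 0.5, -0.2]
gripper_width: 0.499
grasp_force: 0.0
```

Request:
{"api": "jog_arm", "payload": {
  "deltas": [
    [-0.003,-0.04,0,0,0,0,0.5],
    [-0.003,-0.035,0,0,0,0,0.5],
    [0,-0.016,0,0,0,0,0.5],
    [0,0,0,0,0,0,0.5]
  ]
}}

```text
t: 11.3
eef_pos: [0.4628, -0.3012, 0.2187]
tool_rot: [0.0, 0.999, 0.048, 0.0]
contact_force: [-0.0, -0.4, 1.1]
gripper_width: 0.499
grasp_force: 0.0
```

```bash
python3 st.py; python3 - <<'E'
from station import bot
import cv2,numpy as np
t=bot.read_camera('top')['img'][205:305,290:390,::-1];s=bot.read_camera('scene')['img'][200:270,300:500,::-1]
o=np.zeros((400,800,3),np.uint8);o[:,:400]=cv2.resize(t,(400,400),interpolation=2);o[:140,400:]=cv2.resize(s,(400,140),interpolation=2);cv2.imwrite('pics/w.png',o)
E
```

```text
11.3 [ 0.4628 -0.3012  0.2187] yaw 0.096 z [ 0.    -0.001 -1.   ] q [ 0.52  0.32 -0.07  1.88  0.03  0.94 -1.04] [-0.01619139 -0.39048981  1.06100606] 0.499406353733372 0.0
```

View pics/w.png

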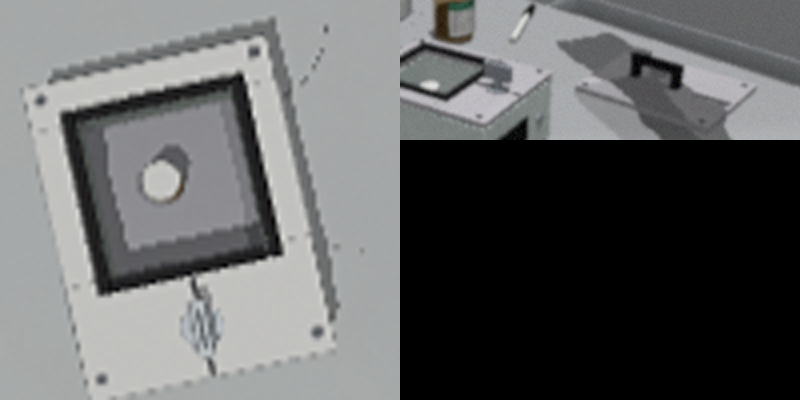

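The wing now lines up with the marks, as the left crop shows at about (203,325). Now I'll grip the handle.

Request:
{"api": "jog_arm", "payload": {
  "deltas": [
    [0,0.001,-0.04,0,0,0,0.5],
    [0,0,-0.045,0,0,0,0.5],
    [0,0,-0.04,0,0,0,0.5],
    [0,0,-0.03,0,0,0,0.5],
    [0,0,-0.018,0,0,0,0.5],
    [0,0,-0.007,0,0,0,0.5],
    [0,0,0,0,0,0,0.5],
    [0,0,0,0,0,0,0],
    [0,0,0,0,0,0,0],
    [0,0,0,0,0,0,0]
  ],
  "newtons": 100
}}

```text
t: 12.4
eef_pos: [0.4644, -0.2987, 0.0406]
tool_rot: [0.001, 0.999, 0.05, 0.001]
contact_force: [-0.7, 0.0, 5.0]
gripper_width: 0.141
grasp_force: 97.8
```

Request:
{"api": "jog_arm", "payload": {
  "deltas": [
    [0,0,0,0,0,0,0],
    [0,0,0,0,0,0,0],
    [0,0,0,0,0,0,0],
    [0,0,0,0,0,0,0]
  ]
}}

```text
t: 12.8
eef_pos: [0.4644, -0.2987, 0.0406]
tool_rot: [0.001, 0.999, 0.05, 0.001]
contact_force: [-0.2, 0.0, 5.1]
gripper_width: 0.143
grasp_force: 97.8
```

```bash
python3 st.py
```

```text
12.8 [ 0.4644 -0.2987  0.0406] yaw 0.1 z [ 0.003 -0.002 -1.   ] q [ 0.51  0.57 -0.06  2.    0.06  0.57 -1.07] [-0.17875368  0.03508705  5.14252656] 0.14349665366661857 97.8282880783081
```

Request:
{"api": "jog_arm", "payload": {
  "deltas": [
    [0,0,0.01,0,0,0,0],
    [0,0,0.02,0,0,0,0],
    [0,0,0.03,0,0,0,0],
    [0,0,0.03,0,0,0,0],
    [0,0,0.03,0,0,0,0],
    [0,0,0.025,0,0,0,0],
    [0,0,0.01,0,0,0,0],
    [0.005,0.015,0,0,0,0.01,0],
    [0.01,0.03,0,0,0,0.01,0],
    [0.01,0.03,0,0,0,0.01,0]
  ]
}}

```text
t: 13.8
eef_pos: [0.4874, -0.2213, 0.1925]
tool_rot: [-0.001, 0.998, 0.065, -0.001]
contact_force: [0.5, -0.7, -3.3]
gripper_width: 0.138
grasp_force: 97.9
```

Request:
{"api": "jog_arm", "payload": {
  "deltas": [
    [0.01,0.03,0,0,0,0.01,0],
    [0.01,0.03,0,0,0,0.01,0],
    [0.01,0.03,0,0,0,0.01,0],
    [0.01,0.03,0,0,0,0.01,0],
    [0.01,0.03,0,0,0,0.01,0],
    [0.01,0.03,0,0,0,0.01,0],
    [0.007,0.02,0,0,0,0.005,0],
    [0.003,0.01,0,0,0,0,0],
    [0,0,0,0,0,0,0],
    [0,0,0,0,0,0,0]
  ]
}}

```text
t: 14.8
eef_pos: [0.5573, -0.0141, 0.193]
tool_rot: [0.0, 0.995, 0.097, -0.001]
contact_force: [0.0, -0.7, -3.5]
gripper_width: 0.139
grasp_force: 97.9
```

```bash
python3 st.py; python3 - <<'E'
from station import bot
import cv2,numpy as np,pickle
a=bot.read_camera('top');b=bot.read_camera('scene');pickle.dump({'top':a,'scene':b},open('cam2.pkl','wb'))
t=a['img'][190:310,280:400,::-1];s=b['img'][160:310,250:400,::-1]
o=np.hstack([cv2.resize(t,(400,400),interpolation=2),cv2.resize(s,(400,400),interpolation=2)]);cv2.imwrite('pics/x.png',o)
E
```

```text
14.8 [ 0.5573 -0.0141  0.193 ] yaw 0.194 z [-0.002 -0.001 -1.   ] q [ 0.08  0.36 -0.2   1.89  0.09  0.9  -1.55] [ 0.00579152 -0.66594671 -3.48591421] 0.13899265339771885 97.89520025253296
```

View pics/x.png

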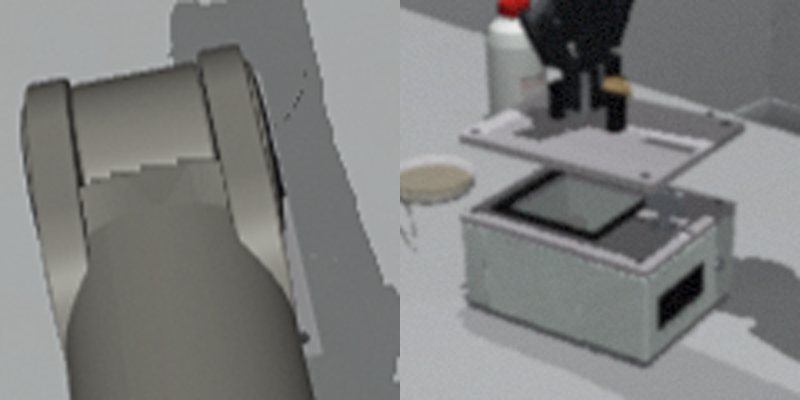

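The scene crop shows the cover held roughly level over the counter, with top corners at about (462,135), (655,178) and (742,125). I'll compare those with the predicted pixels.

```bash
python3 - <<'E'
import pickle,numpy as np
from scipy.spatial.transform import Rotation as R
c=pickle.load(open('cam2.pkl','rb'))['scene'];q=c['attitude'];r=R.from_quat([*q[1:],q[0]])
def P(p):
    v=c['K']@r.inv().apply(np.array(p)-c['eye']);v=v[:2]/v[2];s=400/150;return ((v[0]-250+.5)*s+400).round(),((v[1]-160+.5)*s).round()
def show(o,y,zs,pts):
    u=np.array([np.cos(y),np.sin(y)]);w=np.array([-u[1],u[0]])
    for n,(a,b) in pts.items():
        print(n,[P([*(o+a*u+b*w),z]) for z in zs])
pts={'slotL':(-.09,.07),'slotR':(-.09,-.07),'backL':(.09,.07),'slot0':(-.085,0),'slot1':(-.039,0)}
o=np.array([.5573,-.0141]);y=.194
show(o-.0165*np.array([np.cos(y),np.sin(y)]),y,(.1524,.1604),pts)
show(np.array([.544,-.0163]),.1955,(.09,),pts)
E
python3 - <<'E'
import pickle,cv2
b=pickle.load(open('cam2.pkl','rb'))['scene']['img'][195:270,255:405,::-1]
cv2.imwrite('pics/y.png',cv2.resize(b,(800,400),interpolation=2))
E
```

```text
slotL [(np.float64(649.0), np.float64(193.0)), (np.float64(649.0), np.float64(183.0))]
slotR [(np.float64(743.0), np.float64(130.0)), (np.float64(743.0), np.float64(121.0))]
backL [(np.float64(457.0), np.float64(142.0)), (np.float64(457.0), np.float64(132.0))]
slot0 [(np.float64(693.0), np.float64(159.0)), (np.float64(693.0), np.float64(149.0))]
slot1 [(np.float64(642.0), np.float64(146.0)), (np.float64(642.0), np.float64(137.0))]
slotL [(np.float64(646.0), np.float64(269.0))]
slotR [(np.float64(737.0), np.float64(200.0))]
backL [(np.float64(459.0), np.float64(212.0))]
slot0 [(np.float64(688.0), np.float64(231.0))]
slot1 [(np.float64(639.0), np.float64(217.0))]
```

View pics/y.png

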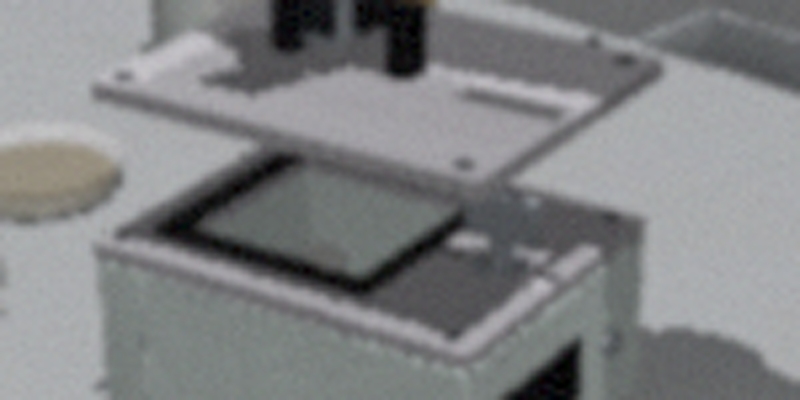

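Request:
{"api": "jog_arm", "payload": {
  "deltas": [
    [0.0035,0.001,0,0,0,0,0],
    [0,0,-0.01,0,0,0,0],
    [0,0,-0.01,0,0,0,0],
    [0,0,-0.007,0,0,0,0],
    [0,0,-0.005,0,0,0,0],
    [0,0,-0.005,0,0,0,0],
    [0,0,-0.005,0,0,0,0],
    [0,0,0,0,0,0,0]
  ]
}}

```text
t: 15.7
eef_pos: [0.5612, -0.0121, 0.1511]
tool_rot: [-0.0, 0.995, 0.097, -0.001]
contact_force: [-0.6, -1.4, -2.8]
gripper_width: 0.139
grasp_force: 97.9
```

```bash
python3 st.py
```

```text
15.7 [ 0.5612 -0.0121  0.1511] yaw 0.195 z [-0.001 -0.    -1.   ] q [ 0.07  0.42 -0.2   1.91  0.11  0.82 -1.56] [-0.6299656  -1.36746582 -2.78792079] 0.13937737035528305 97.9113221168518
```

Request:
{"api": "jog_arm", "payload": {
  "deltas": [
    [0,-0.0005,-0.005,0,0,0,0],
    [0,0,-0.005,0,0,0,0],
    [0,0,-0.004,0,0,0,0],
    [0,0,-0.003,0,0,0,0],
    [0,0,-0.002,0,0,0,0],
    [0,0,-0.002,0,0,0,0],
    [0,0,0,0,0,0,0],
    [0,0,0,0,0,0,0]
  ]
}}

```text
t: 16.5
eef_pos: [0.5615, -0.0126, 0.1313]
tool_rot: [0.0, 0.995, 0.097, -0.0]
contact_force: [-4.0, -0.1, 5.4]
gripper_width: 0.144
grasp_force: 99.0
```

```bash
python3 st.py
```

```text
16.5 [ 0.5615 -0.0126  0.1313] yaw 0.195 z [-0. -0. -1.] q [ 0.06  0.45 -0.19  1.93  0.12  0.78 -1.57] [-3.98896118 -0.10130566  5.38579665] 0.14405092899393138 99.00259494781494
```

Request:
{"api": "jog_arm", "payload": {
  "deltas": [
    [0,0,-0.002,0,0,0,0],
    [0,0,-0.002,0,0,0,0],
    [0,0,-0.002,0,0,0,0],
    [0,0,0,0,0,0,0],
    [0,0,0,0,0,0,0],
    [0,0,0,0,0,0,0]
  ]
}}

```text
t: 17.1
eef_pos: [0.5616, -0.0126, 0.1304]
tool_rot: [0.001, 0.995, 0.097, 0.0]
contact_force: [-22.3, -0.6, 52.2]
gripper_width: 0.138
grasp_force: 105.6
```

```bash
python3 st.py; python3 - <<'E'
from station import bot
import cv2,numpy as np
b=bot.read_camera('scene')['img'][195:270,255:405,::-1]
cv2.imwrite('pics/z.png',cv2.resize(b,(800,400),interpolation=2))
E
```

```text
17.1 [ 0.5616 -0.0126  0.1304] yaw 0.194 z [ 0.001 -0.001 -1.   ] q [ 0.06  0.45 -0.19  1.93  0.12  0.78 -1.57] [-22.28487168  -0.57732478  52.2039182 ] 0.13796622720760954 105.58873057365417
```

View pics/z.png

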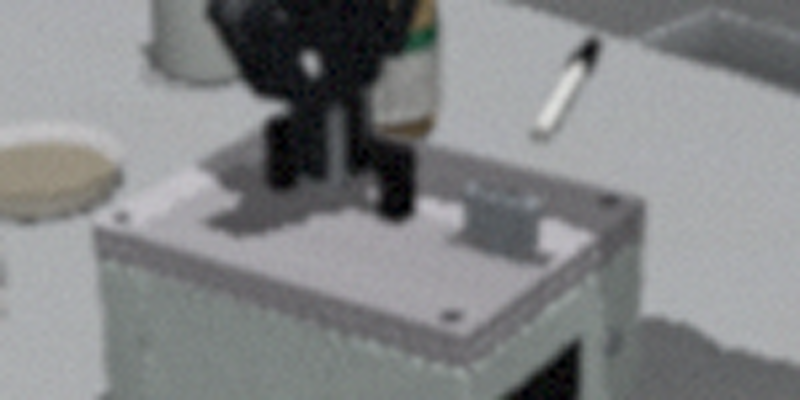

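The picture shows the cover flush on the counter, with the wing standing up through the slot at about (503,215). The push is stronger than needed, so I'll ease it.

Request:
{"api": "jog_arm", "payload": {
  "deltas": [
    [0,0,0.0015,0,0,0,0],
    [0,0,0.0015,0,0,0,0],
    [0,0,0,0,0,0,0],
    [0,0,0,0,0,0,0],
    [0,0,0,0,0,0,0],
    [0,0,0,0,0,0,0]
  ]
}}

```text
t: 17.75
eef_pos: [0.5615, -0.0126, 0.1305]
tool_rot: [0.0, 0.995, 0.097, 0.0]
contact_force: [-11.3, -1.1, 24.9]
gripper_width: 0.139
grasp_force: 101.7
```

```bash
python3 st.py
```

```text
17.75 [ 0.5615 -0.0126  0.1305] yaw 0.195 z [ 0.    -0.001 -1.   ] q [ 0.06  0.45 -0.19  1.93  0.12  0.78 -1.57] [-11.30565061  -1.14391871  24.90503997] 0.1390571508719557 101.71856760978699
```

Still flush, with a 25 N push and the grip held, so I'm handing it in.

```bash
python3 -c "
from station import bot
print(bot.hand_in())"
```

```text
the job is handed in; nothing more can be done
None
```

I handed the job in at about 18 s, but `hand_in()` returned no verdict: the vial stands in the chamber, the wing is in line with the marks, and the cover sits flush over it, still gripped and pressed down with about 25 N.

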